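# Get the dissecting pan out from behind a stray slide box

### The arm

A 6-joint arm with a two-finger parallel gripper is mounted at the origin on the work surface. World frame = base frame: x ahead of the robot, y to its left, z up, the work surface at z = 0. Lengths are in m, angles in rad, forces in N, time in s.
With the tool pointing down it reaches from about 0.225 to 0.875 m from the base axis. Payload 3.4 kg.
Tool frame: the origin (TCP) lies between the finger pads; the fingertips stand 8 mm ahead of it and the grasp point (between the pads) lies 11 mm behind it; z points along the fingers, y is the line along which they close (so a half turn about z gives the same grasp; the last joint's range is limited). The gripper opens to 85 mm and grips with 20 to 120 N. Pads are 22 mm wide; open, the fingers measure 114 mm over their backs; the gripper's body (76 mm by 85 mm) begins 54 mm behind the grasp point. The pads swing forward as they close: fully open they stand 13 mm farther back than shut.
Start: joints at [1.066, 0.276, 1.505, -0, 1.361, -0.121], TCP at [0.215, 0.533, 0.212] pointing down, gripper open.
Joint ranges: [-2.89, 2.89], [-0.75, 2.08], [0.22, 2.7], [-1.18, 4.32], [0.11, 2.71], [-2.7, 2.7]. Speed limits (rad/s): [2.57, 2.57, 3.14, 3.14, 3.14, 3.14].

### API

Orientations are given as a unit quaternion [w, x, y, z].
In Python, from rig import manip, optics, finder gives the robot as it stands.
- The arm moves only by the tool servo_tool, never from a script. Its argument "increments" is a list of rows, each a list of 7 numbers: the shift along the tool's x, y, z in cm, then the turn, a rotation vector about the tool's x, y, z in degrees, then the closure, from -1 (fully open) to 1 (shut). In form: [[x, y, z, rx, ry, rz, gripper], ...]. A call has exactly 5 rows; each row shifts and turns the commanded pose from where the row before left it, along the tool's axes as they then stand; what a row does not reach is not made up. A row lasts 1/10 s, in which the tool goes at most 50 mm and 8.59 degrees, less where a joint would pass 70% of its speed; a pose out of reach is approached as far as the arm can. A call is refused whole if a number of a shift passes 5 or a number of a turn 8.59, either way. A call with a gripper value outside its range is refused whole. The fingers move at their own pace and stop on an object; "squeeze" is the grip in N (left out, the last holds). Time passes only in rows, so rows that do not move let the fingers close, or fill a call up. It gives the time, the measured TCP pose, the force, the opening and the grip force at its end, in the units of the state.
- manip.get_state(): the state, without advancing time (a new reading comes with each control period).
- optics.get_image(name): name is "scene" or "top" or "wrist"; returns the picture (420x560x3 uint8, red, green, blue); there is no depth.
- optics.get_calibration(name): a dict with "fov_y" (degrees; the focal length in pixels is half the picture's height over the tangent of half this angle, whatever the lens; pixels are square), "cx", "cy" (the principal point, pixels), "dist_coeffs" ([k1, k2, p1, p2, k3] as OpenCV has them; the pictures are not rectified), "world_to_cam" (4x4, takes a point from world to camera coordinates). Camera axes: x right, y down, z forward; pixel columns grow to the right and rows downward; lengths in m; the calibration is good to about 2 mm. A picture is of the moment at which its call begins: read the wrist's pose just before it. get_calibration takes no time and is no camera call; for the wrist camera it gives the pose at the moment of the call.
- manip.sign_off(): hands the job in; it is judged then, once.
Trained networks look in the newest picture that a camera, given by its name, has taken for a name from the list of things; names that differ only in an ending like _2 or _b are one class to them, and where a whole thing is asked for, a point or a joint stands for the part that bears it (a point fixed in the world has none). Each returns a list of dicts, best first, with "p" (0 to 1); they miss things now and then, are a little off and sometimes report something else, mostly with a low value. They report only what shows in the picture. A call takes as long as a camera call. They do not tell look-alikes from the thing itself.
- finder.silhouettes(label, camera): "region" (420x560 bool, what is visible of it) and "box" ([centre column, centre row, width, height] in pixels, round what is visible of it).
- finder.tip_of(label, camera): "at" ([column, row] in pixels: a listed point, or the origin of a listed thing).
The state is a dict: "clock": time; "qpos": joint angles; "qd": joint speeds; "effort": joint torques, N m; "position": TCP position; "ee_rot": TCP orientation; "contact_force": force on the tool from outside, world axes, zero at the start; "moment": the same for the moment, N m; "width": finger opening in m; "gripper_force": force on a finger pad.
Only numpy, scipy, OpenCV 4.12 (cv2) and the standard library are available. Lean on these libraries where they do the work, as an engineer would, in place of code of your own. Each camera call takes 0.05 s, during which the arm holds its last target. There are 200 camera calls.

### The job

The dissecting pan is stored under the clear shelf, behind the yellow slide box. First lift the slide box out of the way and set it down squarely, without dropping it, on top of the pile that stands on the green mat; then slide the pan straight out along the bench, level, until it is wholly clear of the shelf, with the specimen pot still standing in it. Leave the piles, the bottle and the jar as they are.

Things in the scene. Friction and masses are not known exactly. Their poses are not given: they have to be found in the camera images.
- riser: Fixed clear-acrylic shelf, an inverted U of 8 mm sheet, open to front (-x, robot side) and back, 360 mm wide (y), 250 deep (x), top 76 and underside of roof 68 mm above the bench. Origin on the bench under the middle of the roof's front edge; it extends 250 mm along its own +x. A tube rack and a tin lie on its roof over 150 mm from the front edge, up to 70 mm high.
- pan: Loose open steel pan with a black pad, 150 (its x) by 200 mm (its y), 40 high, 3 mm walls, rolled rim 4 mm further out, inner floor 12 mm above its underside; 0.45 kg. Origin at the centre of its underside; x points to its rear, under the shelf. At first its front wall (75 mm to -x) stands 55 to 70 mm out from under the roof; it can be hooked there from above, inside the pan, and slides on the bench.
- pan_rear_left (a point): Rear left outer corner of the pan's rim, 79 mm along the pan's +x, 104 mm along +y from its origin, 20 mm above its underside.
- pan_rear_right (a point): Rear right outer corner of the pan's rim, 79 mm along the pan's +x, 104 mm along -y from its origin, 20 mm above its underside.
- pot: Loose closed white specimen pot, round, 53 mm across, 45 mm high, standing in the rear half of the pan (about 0.12 kg). Origin at the centre of its underside.
- box_center (a point): Centre (half-way up) of the loose yellow slide box lying flat in front of the pan: 84 mm (x) by 62 mm (y) by 32 mm high (z up), closed, about 0.13 kg.
- green_mat: Fixed green mat 140 by 120 mm, 3 mm thick, on one side of the table; origin at the centre of its underside. One of the two piles stands on it.
- grey_mat: Fixed grey mat 140 by 120 mm, 3 mm thick, on the other side; origin at the centre of its underside. The other pile stands on it.
- pile_p: Lowest box of one pile of loose slide boxes, each the same size as the yellow one (84 x 62 x 32 mm). The pile is two to four boxes high and nearly straight; its height is not told. It stands on either mat. Origin at the centre of the lowest box's underside, x along its 84 mm side.
- pile_q: Lowest box of the other pile of loose slide boxes, same sizes, two to four boxes high (not told), on the other mat. Origin at the centre of the lowest box's underside, x along its 84 mm side.
- bottle: Bystander: loose white bottle with a blue cap, 68 mm across, 170 mm high; origin at the centre of its underside.
- jar: Bystander: loose amber jar with a black lid, 64 mm across, 85 mm high; origin at the centre of its underside.
Mind the look-alikes: they are no part of the job. Of the things that look like the part that bears box_center, take the one that is farthest from the robot's base at the start.

How it is judged:
By the outcome, as a careful person would: the job done as asked, in the order asked, and still so for the second after the job is handed in, with the robot touching nothing.
It also fails if it takes over 58 s, if anything falls off the work surface, if the arm or the gripper's body presses on something with over 40 N, if the wrist force passes 120 N, or if a joint passes its speed limit or range.

## Working session

There is one attempt and no reset: what is moved stays moved. The work goes in short steps, Python scripts to look and compute and a tool call to move; the robot and the scene stay as the last step left them, time stands still between calls to the robot, and variables do not carry over. Pictures are saved under pics/ and viewed, at most 10 in all, crops included, and the job is handed in when it is done.

Besides the shell and the picture viewer there is one more tool, called by a JSON object that holds its "api" and its "payload". servo_tool: Moves the arm, as the interface text tells. Its arguments: {"type":"object","properties":{"increments":{"type":"array","items":{"type":"array","items":{"type":"number"}}},"squeeze":{"type":"number"}},"required":["increments"]}

```bash
mkdir -p pics; cat > h.py <<'E'
import numpy as np, cv2
from rig import manip, optics, finder
def K(c):
    f=210/np.tan(np.radians(c["fov_y"])/2); return np.array([[f,0,c["cx"]],[0,f,c["cy"]],[0,0,1.]])
def ray(c,px):
    u=cv2.undistortPoints(np.array([[px]],float),K(c),np.array(c["dist_coeffs"],float))[0,0]
    T=np.array(c["world_to_cam"]); R=T[:3,:3]; return -R.T@T[:3,3], R.T@np.array([u[0],u[1],1])
def onz(c,px,z):
    o,d=ray(c,px); return o+d*(z-o[2])/d[2]
def proj(c,P):
    T=np.array(c["world_to_cam"]); r=cv2.Rodrigues(T[:3,:3])[0]
    return cv2.projectPoints(np.array(P,float).reshape(-1,1,3),r,T[:3,3],K(c),np.array(c["dist_coeffs"],float))[0][:,0]
def save(n,im): cv2.imwrite(n,cv2.cvtColor(im,cv2.COLOR_RGB2BGR))
E
python3 - <<'E'
from h import *
s=manip.get_state(); print(s["clock"],s["position"],s["ee_rot"])
a=optics.get_image("scene"); b=optics.get_image("top")
np.save("scene0.npy",a);np.save("top0.npy",b)
save("pics/scene0.png",a);save("pics/top0.png",b)
for cam in("top","scene"):
  c=optics.get_calibration(cam); print(cam,"campos",ray(c,(280,210))[0].round(3))
  for l,z in(("riser",0),("pan",0),("pan_rear_left",.02),("pan_rear_right",.02),("pot",.012),("box_center",.016),("green_mat",0),("grey_mat",0),("pile_p",.003),("pile_q",.003),("bottle",0),("jar",0)):
    for d in finder.tip_of(l,cam)[:4]:
      print(l,round(d["p"],2),np.round(d["at"],0),onz(c,d["at"],z).round(3))
E
```

```text
0.0 [0.2150369  0.53267525 0.21114163] [-2.79919909e-04  1.90718227e-01  9.81644394e-01 -8.73530639e-04]
top campos [0.344 0.002 0.961]
riser 0.86 [270. 160.] [0.644 0.04  0.   ]
riser 0.18 [419. 250.] [ 0.433 -0.293  0.   ]
pan 0.9 [276. 160.] [0.646 0.026 0.   ]
pan_rear_left 0.24 [436. 151.] [ 0.656 -0.342  0.02 ]
pot 0.61 [438. 152.] [ 0.655 -0.349  0.012]
box_center 0.74 [320. 285.] [ 0.356 -0.068  0.016]
box_center 0.73 [249. 284.] [0.359 0.086 0.016]
box_center 0.68 [247. 220.] [0.501 0.09  0.016]
box_center 0.67 [148. 314.] [0.296 0.304 0.016]
green_mat 0.56 [424. 256.] [ 0.419 -0.304  0.   ]
grey_mat 0.71 [152. 229.] [0.486 0.309 0.   ]
pile_p 0.6 [422. 252.] [ 0.427 -0.3    0.003]
pile_p 0.55 [150. 225.] [0.494 0.313 0.003]
pile_q 0.6 [422. 252.] [ 0.427 -0.3    0.003]
pile_q 0.55 [150. 225.] [0.494 0.313 0.003]
bottle 0.77 [145. 154.] [0.665 0.336 0.   ]
jar 0.95 [434. 150.] [ 0.666 -0.346  0.   ]
scene campos [ 1.251 -0.446  0.836]
riser 0.85 [313. 245.] [0.654 0.023 0.   ]
pan_rear_right 0.41 [360. 165.] [0.496 0.29  0.02 ]
box_center 0.86 [222. 183.] [ 0.357 -0.063  0.016]
box_center 0.77 [322. 131.] [0.303 0.299 0.016]
box_center 0.72 [300. 194.] [0.501 0.086 0.016]
box_center 0.59 [274. 162.] [0.356 0.097 0.016]
green_mat 0.88 [148. 234.] [ 0.414 -0.296  0.   ]
grey_mat 0.97 [362. 164.] [0.476 0.316 0.   ]
pile_p 0.8 [151. 240.] [ 0.44  -0.297  0.003]
pile_p 0.52 [363. 166.] [0.487 0.31  0.003]
pile_q 0.8 [151. 240.] [ 0.44  -0.297  0.003]
pile_q 0.52 [363. 166.] [0.487 0.31  0.003]
bottle 0.63 [410. 200.] [ 0.661  0.326 -0.   ]
jar 0.92 [167. 314.] [ 0.653 -0.347  0.   ]
```

View pics/scene0.png

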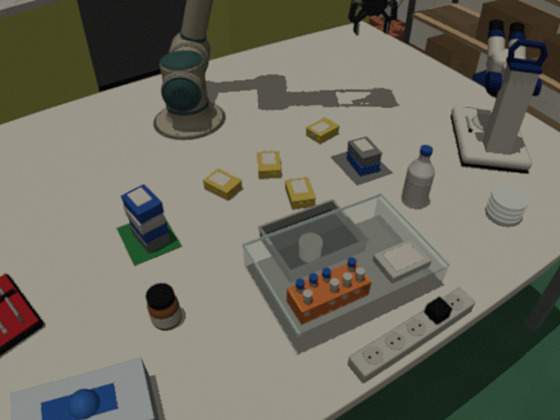

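View pics/top0.png

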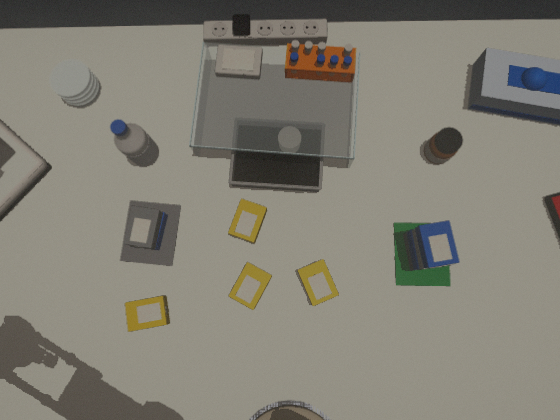

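The scene camera shows four yellow boxes, and the top camera shows the same four at (320,285), (249,284), (247,220) and (148,314). The one at (247,220), near (0.50, 0.09), is farthest from the base at 0.51 m; the others are at 0.36–0.42 m. It also lies directly in front of the pan. The green mat is at top (424,256) with a pile of 3–4 boxes. I'll confirm all this in a crop.

```bash
python3 - <<'E'
from h import *
a=np.load("scene0.npy");b=np.load("top0.npy")
def crop(im,x,y,w,h,s): return cv2.resize(im[y:y+h,x:x+w],None,fx=s,fy=s,interpolation=cv2.INTER_CUBIC)
m=np.zeros((600,800,3),np.uint8)
m[0:600,0:400]=crop(b,217,115,80,120,5)[:600,:400] 
m[0:300,400:800]=crop(b,380,210,80,60,5)
m[300:600,400:800]=crop(a,110,180,80,60,5)
m=np.clip(m.astype(float)*1.6,0,255).astype(np.uint8)
save("pics/m1.png",m)
c=optics.get_calibration("top")
optics.get_image("top")
for d in finder.silhouettes("box_center","top")[:4]:
  cn=max(cv2.findContours(d["region"].astype(np.uint8),0,1)[0],key=cv2.contourArea)[:,0]
  P=np.array([onz(c,p,.032)[:2] for p in cn]); r=cv2.minAreaRect((P*1000).astype(np.float32)); print(round(d["p"],2),d["box"],r)
E
```

```text
0.94 [245.8, 220.7, 34.0, 43.0] ((496.5511474609375, 88.77143096923828), (65.80979919433594, 83.595947265625), 70.71401977539062)
0.91 [319.2, 282.6, 38.0, 44.8] ((362.9884338378906, -61.97148132324219), (84.7222671508789, 65.01109313964844), 21.954877853393555)
0.87 [146.7, 314.6, 44.0, 34.4] ((300.14697265625, 301.4253845214844), (62.64125442504883, 93.53145599365234), 10.453532218933105)
0.59 [250.8, 285.4, 41.6, 48.2] ((356.48785400390625, 82.78959655761719), (61.89934158325195, 82.88636016845703), 61.82537078857422)
```

View pics/m1.png

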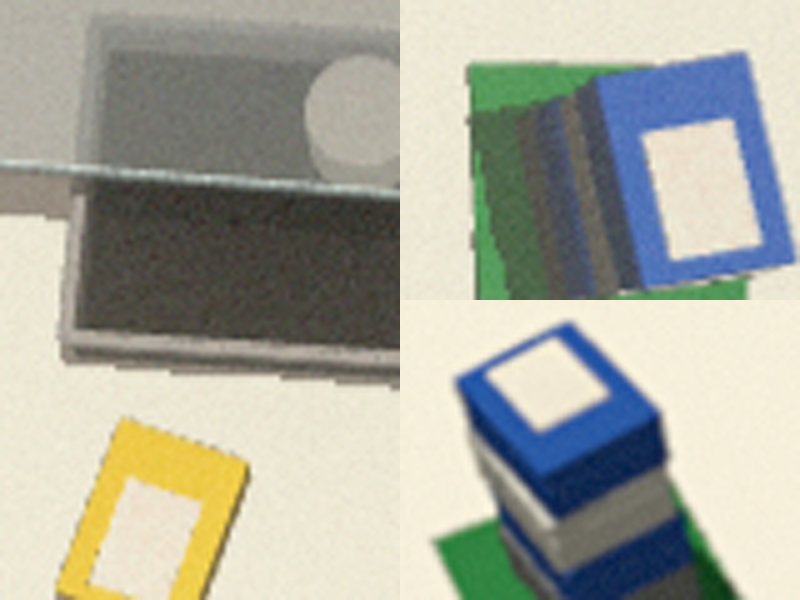

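The crop shows the target box: its top face has its upper corner at (241.6,199) and right corner at (267,208). The green-mat pile is four boxes (blue, grey, blue, grey from the top), so its top should be at about 131 mm. I'll check that by triangulation and measure the pan and shelf.

```bash
python3 - <<'E'
from h import *
ct=optics.get_calibration("top");cs=optics.get_calibration("scene")
def tri(p,q):
  o1,d1=ray(ct,p);o2,d2=ray(cs,q);A=np.c_[d1,-d2];t=np.linalg.lstsq(A,o2-o1,rcond=None)[0]
  x,y=o1+t[0]*d1,o2+t[1]*d2;return ((x+y)/2).round(4),np.linalg.norm(x-y).round(4)
T=[(419,225.6),(449,220.4),(459.4,262.4),(429,268)]
S=[(162.4,202),(139.6,215),(121.6,195.6),(143.6,184.4)]
for p,q in zip(T,S): print("pile",tri(p,q),onz(ct,p,.131).round(4),onz(cs,q,.131).round(4))
b=np.load("top0.npy");g=np.load("scene0.npy")
# yellow outline of target, both cams
for n,im,c,ctr in(("top",b,ct,(247,220)),("scene",g,cs,(300,194))):
  h=cv2.cvtColor(im,cv2.COLOR_RGB2HSV)
  m=((h[...,0]>18)&(h[...,0]<35)&(h[...,1]>90)&(h[...,2]>150)).astype(np.uint8)
  m=cv2.morphologyEx(m,cv2.MORPH_CLOSE,np.ones((3,3)))
  k=[x for x in cv2.findContours(m,0,1)[0] if cv2.pointPolygonTest(x,ctr,False)>=0]
  for x in k:
    P=np.array([onz(c,p,.032)[:2] for p in x[:,0]]);print(n,cv2.minAreaRect((P*1000).astype(np.float32)))
print("pan front rim",[onz(ct,p,.04).round(4) for p in((229.4,186.6),(322,190.5))])
print("rear rim",[onz(ct,p,.04).round(4) for p in((235,119),(325,123))])
print("roof edge",[onz(ct,p,.076).round(4) for p in((192,152),(355,162))])
print("pot top",onz(ct,(290,139),.057).round(4))
v=finder.silhouettes("pan","top")
for d in v[:1]: print(d["box"],d["p"])
E
```

```text
pile (array([ 0.4679, -0.2568,  0.129 ]), np.float64(0.0003)) [ 0.4675 -0.2564  0.131 ] [ 0.4702 -0.2572  0.131 ]
pile (array([ 0.4782, -0.3153,  0.1281]), np.float64(0.0028)) [ 0.4772 -0.3156  0.131 ] [ 0.4823 -0.3147  0.131 ]
pile (array([ 0.3961, -0.3288,  0.1279]), np.float64(0.0027)) [ 0.3954 -0.3289  0.131 ] [ 0.4008 -0.3282  0.131 ]
pile (array([ 0.3856, -0.2711,  0.1266]), np.float64(0.0006)) [ 0.3852 -0.2699  0.131 ] [ 0.3912 -0.2719  0.131 ]
pan front rim [array([0.5726, 0.1283, 0.04  ]), array([ 0.5614, -0.0767,  0.04  ])]
rear rim [array([0.7318, 0.118 , 0.04  ]), array([ 0.7192, -0.0876,  0.04  ])]
roof edge [array([0.6419, 0.2061, 0.076 ]), array([ 0.6149, -0.146 ,  0.076 ])]
pot top [ 0.6756 -0.0073  0.057 ]
[277.2, 170.6, 100.3, 41.7] 0.59
```

Pile top measured: centre (0.433, -0.293, 0.131), yaw +9.3°. Box: (0.500, 0.089), yaw about -20°. Pan yaw is about -3.5°, with its front wall near x = 0.571 and the roof edge near 0.628, a 57 mm gap that matches what was given. Next I move above the box.

{"api": "servo_tool", "payload": {"increments": [[0, 0, 0, 0, 0, -2, -1], [-3, -2.3, 0, 0, 0, 0, -1], [-3, -2.3, 0, 0, 0, 0, -1], [-3, -2.3, 0, 0, 0, 0, -1], [-3, -2.3, 0, 0, 0, 0, -1]]}}

```text
clock: 1.95
position: [0.2972, 0.4046, 0.2121]
ee_rot: [0.0, 0.173, 0.985, 0.0]
contact_force: [0.3, 0.4, -0.7]
width: 0.0856
gripper_force: 0.0
```

{"api": "servo_tool", "payload": {"increments": [[-3, -2.3, 0, 0, 0, 0, -1], [-3, -2.3, 0, 0, 0, 0, -1], [-3, -2.3, 0, 0, 0, 0, -1], [-3, -2.3, 0, 0, 0, 0, -1], [-3, -2.3, 0, 0, 0, 0, -1]]}}

```text
clock: 2.45
position: [0.399, 0.245, 0.2122]
ee_rot: [0.0, 0.174, 0.985, 0.0]
contact_force: [0.4, 0.2, -0.6]
width: 0.085
gripper_force: 0.0
```

{"api": "servo_tool", "payload": {"increments": [[-3, -2.3, 0, 0, 0, 0, -1], [-3, -2.3, 0, 0, 0, 0, -1], [-3, -2.3, 1, 0, 0, 0, -1], [-3, -2.3, 2, 0, 0, 0, -1], [0, 0, 2, 0, 0, 0, -1]]}}

```text
clock: 2.95
position: [0.483, 0.1153, 0.1619]
ee_rot: [0.002, 0.176, 0.984, -0.0]
contact_force: [0.2, 0.6, 0.3]
width: 0.0856
gripper_force: 0.0
```

```bash
python3 - <<'E'
from h import *
s=manip.get_state();print(s["position"],s["ee_rot"])
im=optics.get_image("wrist");c=optics.get_calibration("wrist");np.save("w1.npy",im);save("pics/w1.png",im)
print(ray(c,(280,210)))
for d in finder.silhouettes("box_center","wrist")[:2]:
  cn=max(cv2.findContours(d["region"].astype(np.uint8),0,1)[0],key=cv2.contourArea)[:,0]
  P=np.array([onz(c,p,.032)[:2] for p in cn]);print(round(d["p"],2),d["box"],cv2.minAreaRect((P*1000).astype(np.float32)))
print(proj(c,[[.5,.089,.032]]))
E
```

```text
[0.48302903 0.11527793 0.16193186] [ 2.11856278e-03  1.75699773e-01  9.84441399e-01 -4.83976331e-04]
(array([0.40955138, 0.14172079, 0.32121966]), array([ 0.24499786, -0.11859209, -0.96268889]))
0.93 [265.3, 218.6, 69.6, 98.9] ((488.3786315917969, 92.01941680908203), (63.27969741821289, 88.65069580078125), 68.95004272460938)
0.9 [59.0, 133.1, 114.0, 125.2] ((357.2958679199219, -54.08574676513672), (90.90376281738281, 73.75779724121094), 23.026756286621094)
[[268.78552123 233.21756225]]
```

View pics/w1.png

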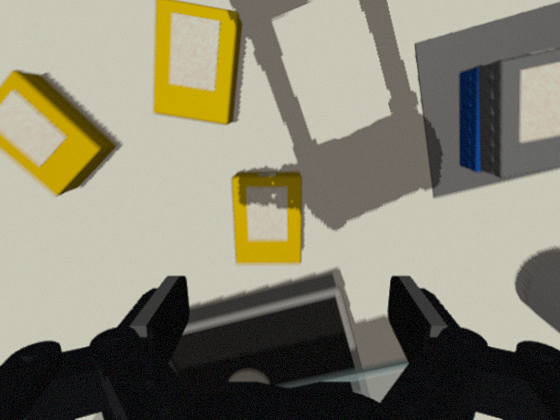

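The wrist view shows the target box at (267,220), in front of the pan, with the fingers straddling it at the bottom. The arm was still settling when I took it, so I'll remeasure at rest.

```bash
python3 - <<'E'
from h import *
for i in range(2):
  s=manip.get_state();c=optics.get_calibration("wrist");im=optics.get_image("wrist")
  print(s["position"],s["ee_rot"])
for d in finder.silhouettes("box_center","wrist")[:1]:
  cn=max(cv2.findContours(d["region"].astype(np.uint8),0,1)[0],key=cv2.contourArea)[:,0]
  P=np.array([onz(c,p,.032)[:2] for p in cn]);print(round(d["p"],2),d["box"],cv2.minAreaRect((P*1000).astype(np.float32)))
h=cv2.cvtColor(im,cv2.COLOR_RGB2HSV); m=((h[...,0]>18)&(h[...,0]<32)&(h[...,1]>170)&(h[...,2]>190)).astype(np.uint8)
for x in cv2.findContours(m,0,1)[0]:
  if cv2.contourArea(x)>500:
    P=np.array([onz(c,p,.032)[:2] for p in x[:,0]]);print("bright",x[:,0].mean(0),cv2.minAreaRect((P*1000).astype(np.float32)))
E
```

```text
[0.47793525 0.11764938 0.15958689] [-2.91634996e-03  1.74737910e-01  9.84610395e-01 -7.26982475e-04]
[0.47860625 0.11850517 0.16105048] [-1.65158986e-03  1.74101392e-01  9.84726315e-01 -2.51090325e-04]
0.93 [197.1, 71.4, 89.9, 129.0] ((355.7430419921875, 83.24420166015625), (65.8098373413086, 84.55415344238281), 61.70145034790039)
bright [261.05352113 237.67042254] ((497.4134521484375, 88.09058380126953), (58.772789001464844, 80.34407806396484), 69.9495849609375)
bright [ 38.55813953 142.88888889] ((361.38287353515625, -64.92546844482422), (80.54625701904297, 58.8559684753418), 22.58366584777832)
bright [190.73480663  69.86740331] ((354.8622131347656, 81.1211166381836), (59.0848503112793, 81.0848388671875), 61.15315628051758)
```

{"api": "servo_tool", "payload": {"increments": [[-1.5, -1.1, 2, 0, 0, 0, -1], [-1.4, -1.0, 2.5, 0, 0, 0, -1], [0, 0, 2.5, 0, 0, 0, -1], [0, 0, 2.5, 0, 0, 0, -1], [0, 0, 0.5, 0, 0, 0, -1]]}}

```text
clock: 3.7
position: [0.4982, 0.09, 0.0609]
ee_rot: [-0.002, 0.173, 0.985, -0.0]
contact_force: [-0.1, -0.1, 0.1]
width: 0.0851
gripper_force: 0.0
```

{"api": "servo_tool", "payload": {"increments": [[0, 0, 0.5, 0, 0, 0, -1], [0, 0, 0, 0, 0, 0, -1], [0, 0, 0, 0, 0, 0, -1], [0, 0, 0, 0, 0, 0, -1], [0, 0, 0, 0, 0, 0, -1]]}}

```text
clock: 4.2
position: [0.5002, 0.0893, 0.0578]
ee_rot: [0.001, 0.174, 0.985, 0.0]
contact_force: [-0.1, -0.7, 0.2]
width: 0.0853
gripper_force: 0.0
```

{"api": "servo_tool", "payload": {"increments": [[0, 0, 1.2, 0, 0, 0, -1], [0, 0, 1.2, 0, 0, 0, -1], [0, 0, 1.2, 0, 0, 0, -1], [0, 0, 0.8, 0, 0, 0, -1], [0, 0, 0, 0, 0, 0, -1]]}}

```text
clock: 4.7
position: [0.4982, 0.0892, 0.0112]
ee_rot: [-0.002, 0.174, 0.985, -0.0]
contact_force: [0.0, -0.6, -0.0]
width: 0.0852
gripper_force: 0.0
```

{"api": "servo_tool", "payload": {"increments": [[0, 0, 0, 0, 0, 0, -0.2], [0, 0, 0, 0, 0, 0, 0], [0, 0, 0, 0, 0, 0, 0.3], [0, 0, 0, 0, 0, 0, 1], [0, 0, 0, 0, 0, 0, 1]], "squeeze": 35}}

```text
clock: 5.2
position: [0.4999, 0.0893, 0.0133]
ee_rot: [0.0, 0.174, 0.985, 0.0]
contact_force: [1.3, 0.5, -0.4]
width: 0.0123
gripper_force: 0.0
```

The grip closed on nothing, so I'll look.

```bash
python3 - <<'E'
from h import *
s=manip.get_state();c=optics.get_calibration("wrist");im=optics.get_image("wrist");t=optics.get_image("top");g=optics.get_image("scene")
print(s["position"],s["width"],s["gripper_force"],s["contact_force"])
m=np.zeros((600,800,3),np.uint8)
m[:315,:420]=cv2.resize(im,(420,315)); m[:300,420:]=cv2.resize(t[160:260,180:307],(380,300));m[315:600,:380]=cv2.resize(g[140:235,240:367],(380,285))
save("pics/m2.png",m)
E
```

```text
[0.49988769 0.08926599 0.01331965] 0.012290223568934212 0.0 [ 1.30888853  0.45369003 -0.38943814]
```

View pics/m2.png

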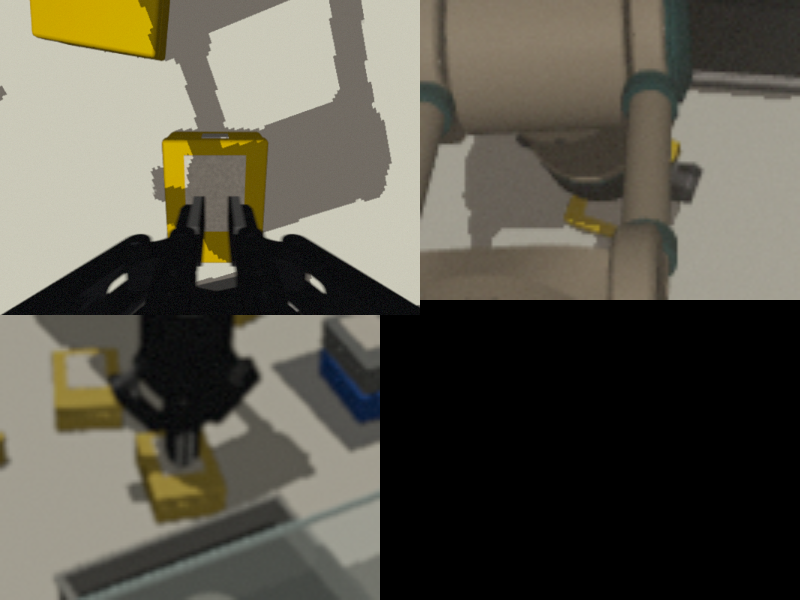

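The wrist and scene crops show the fingers closed above the box's label, with the box undisturbed. The tips must therefore be higher than the reported TCP implies, so I'll quantify it.

```bash
python3 - <<'E'
from h import *
s=manip.get_state();print(s["clock"],s["qpos"],s["qd"].round(3) if hasattr(s["qd"],"round") else s["qd"],s["position"],s["width"])
p=np.array(s["position"])
for n in("wrist","scene"):
  c=optics.get_calibration(n); print(n,ray(c,(280,210))[0])
  for z in(-.008,0,.008,.02,.03,.04,.05): print(z,proj(c,[p+[0,0,z]]).round(1))
  print("box top corners",proj(c,[[.4985+a*np.cos(-.349)-b*np.sin(-.349),.088+a*np.sin(-.349)+b*np.cos(-.349),.032] for a,b in((.042,.031),(.042,-.031),(-.042,-.031),(-.042,.031))]).round(0).tolist())
E
```

```text
5.35 [ 3.95739979e-02  3.73333844e-01  1.92872674e+00  1.39600843e-04
  8.39151145e-01 -1.18238623e+00] [-0.     0.001  0.     0.     0.    -0.   ] [0.49977224 0.08928259 0.01315128] -6.530525668392577e-05
wrist [0.42955282 0.11393582 0.17566463]
-0.008 [[289.7 255.3]]
0 [[289.7 261.5]]
0.008 [[289.8 268.3]]
0.02 [[289.9 279.7]]
0.03 [[290.  290.5]]
0.04 [[290.2 302.9]]
0.05 [[290.3 317.1]]
box top corners [[349.0, 353.0], [224.0, 353.0], [214.0, 189.0], [358.0, 189.0]]
scene [ 1.2507495  -0.44636561  0.8361213 ]
-0.008 [[300.1 196. ]]
0 [[300.2 193.7]]
0.008 [[300.3 191.3]]
0.02 [[300.5 187.8]]
0.03 [[300.6 184.8]]
0.04 [[300.7 181.8]]
0.05 [[300.8 178.8]]
box top corners [[316.0, 197.0], [292.0, 201.0], [284.0, 179.0], [307.0, 176.0]]
```

```bash
python3 - <<'E'
from h import *
from scipy.spatial.transform import Rotation as R
s=manip.get_state();c=optics.get_calibration("wrist")
q=s["ee_rot"];Rt=R.from_quat([q[1],q[2],q[3],q[0]]).as_matrix();p=np.array(s["position"])
for d in(.008,0,-.005,-.01,-.02,-.03):
  print(d,"front shut",proj(c,[p+Rt@[.011,0,d]]).round(0),"back",proj(c,[p+Rt@[-.011,0,d]]).round(0),"open inner front",proj(c,[p+Rt@[.011,.0425,d],p+Rt@[.011,-.0425,d]]).round(0).tolist())
im=optics.get_image("wrist");np.save("w3.npy",im)
save("pics/w3.png",cv2.resize(im[160:380,180:400],None,fx=2.7,fy=2.7,interpolation=cv2.INTER_CUBIC))
E
```

```text
0.008 front shut [[290. 236.]] back [[290. 274.]] open inner front [[370.0, 236.0], [210.0, 236.0]]
0 front shut [[290. 242.]] back [[290. 281.]] open inner front [[373.0, 242.0], [206.0, 242.0]]
-0.005 front shut [[290. 245.]] back [[290. 285.]] open inner front [[376.0, 246.0], [204.0, 245.0]]
-0.01 front shut [[290. 249.]] back [[290. 290.]] open inner front [[378.0, 249.0], [202.0, 249.0]]
-0.02 front shut [[290. 258.]] back [[290. 301.]] open inner front [[384.0, 258.0], [196.0, 258.0]]
-0.03 front shut [[290. 267.]] back [[290. 313.]] open inner front [[390.0, 268.0], [190.0, 267.0]]
```

View pics/w3.png

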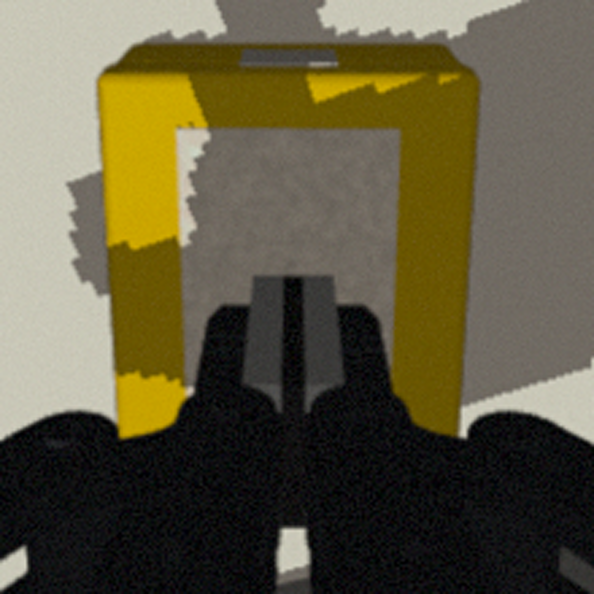

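The shut fingertips appear at row 262, which puts them about 25 mm behind the nominal TCP, so the real tip height is about 37 mm and just above the box. I'll open up, then go down in small steps while watching the force.

{"api": "servo_tool", "payload": {"increments": [[0, 0, 0, 0, 0, 0, -1], [0, 0, 0, 0, 0, 0, -1], [0, 0, 0, 0, 0, 0, -1], [0, 0, 0, 0, 0, 0, -1], [0, 0, 0, 0, 0, 0, -1]]}}

```text
clock: 5.9
position: [0.4997, 0.0892, 0.013]
ee_rot: [-0.0, 0.174, 0.985, 0.0]
contact_force: [-0.1, -1.4, 0.3]
width: 0.0727
gripper_force: 0.0
```

{"api": "servo_tool", "payload": {"increments": [[0, 0, 0.4, 0, 0, 0, -1], [0, 0, 0.4, 0, 0, 0, -1], [0, 0, 0.4, 0, 0, 0, -1], [0, 0, 0, 0, 0, 0, -1], [0, 0, 0, 0, 0, 0, -1]]}}

```text
clock: 6.4
position: [0.4995, 0.0892, 0.0007]
ee_rot: [-0.0, 0.174, 0.985, -0.0]
contact_force: [-0.3, -0.1, -0.3]
width: 0.0854
gripper_force: 0.0
```

{"api": "servo_tool", "payload": {"increments": [[0, 0, 0.4, 0, 0, 0, -1], [0, 0, 0.4, 0, 0, 0, -1], [0, 0, 0, 0, 0, 0, -1], [0, 0, 0, 0, 0, 0, -1], [0, 0, 0, 0, 0, 0, -1]]}}

```text
clock: 6.9
position: [0.4998, 0.0893, -0.007]
ee_rot: [0.0, 0.174, 0.985, 0.0]
contact_force: [-0.4, 0.3, -0.3]
width: 0.0854
gripper_force: 0.0
```

```bash
python3 - <<'E'
from h import *
print(manip.get_state()["position"])
a=optics.get_image("wrist");b=optics.get_image("scene")
m=np.zeros((600,800,3),np.uint8)
m[:,:400]=cv2.resize(a[150:420,190:370],(400,600)); m[:600,400:]=cv2.resize(b[140:230,270:330],(400,600))
save("pics/m3.png",m)
E
```

```text
[ 0.49981065  0.08925278 -0.00695309]
```

View pics/m3.png

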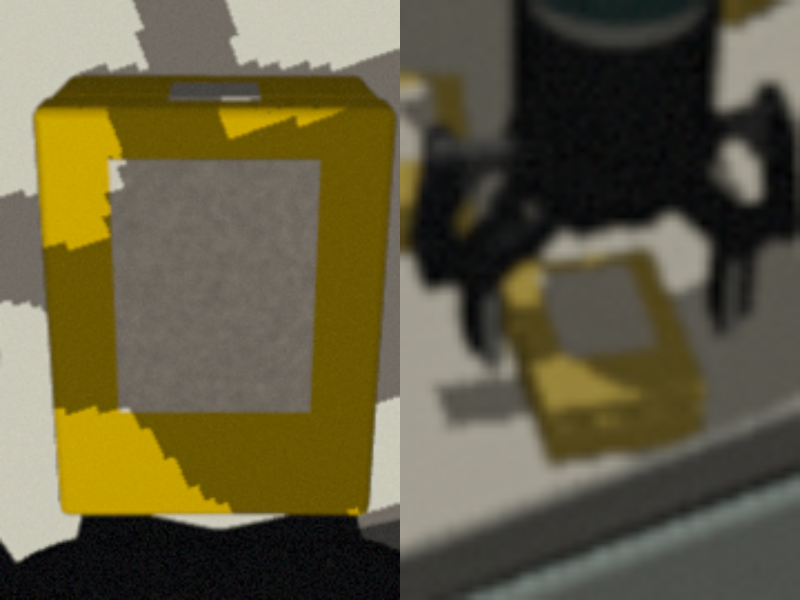

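```bash
python3 - <<'E'
from h import *
c=optics.get_calibration("scene")
p=np.array([.4998,.0893,0]);x=np.array([-.94,.342,0]);y=np.array([.342,.94,0])
for z in(0,.01,.02,.03,.04): print(z,[proj(c,[p+s*.048*y-.0*x+[0,0,z], p+s*.048*y-.011*x+[0,0,z]]).round(1).tolist() for s in(1,-1)])
E
```

```text
0 [[[317.9, 194.9], [319.1, 197.7]], [[282.0, 200.1], [282.9, 202.9]]]
0.01 [[[318.1, 192.0], [319.3, 194.8]], [[282.0, 197.2], [282.9, 200.0]]]
0.02 [[[318.4, 189.1], [319.5, 191.9]], [[282.0, 194.3], [283.0, 197.1]]]
0.03 [[[318.6, 186.2], [319.7, 188.9]], [[282.0, 191.3], [283.0, 194.2]]]
0.04 [[[318.8, 183.2], [320.0, 186.0]], [[282.1, 188.4], [283.0, 191.2]]]
```

The scene tips at (283,194) and (319,189.5) put the open tips at about 28 mm, so I go down another 17 mm and grip.

{"api": "servo_tool", "payload": {"increments": [[0, 0, 0.6, 0, 0, 0, -1], [0, 0, 0.6, 0, 0, 0, -1], [0, 0, 0.5, 0, 0, 0, -1], [0, 0, 0, 0, 0, 0, -1], [0, 0, 0, 0, 0, 0, -1]]}}

```text
clock: 7.5
position: [0.4995, 0.0893, -0.0243]
ee_rot: [-0.0, 0.174, 0.985, -0.0]
contact_force: [0.6, 0.4, -0.7]
width: 0.0858
gripper_force: 0.0
```

{"api": "servo_tool", "payload": {"increments": [[0, 0, 0, 0, 0, 0, 1], [0, 0, 0, 0, 0, 0, 1], [0, 0, 0, 0, 0, 0, 1], [0, 0, 0, 0, 0, 0, 1], [0, 0, 0, 0, 0, 0, 1]]}}

```text
clock: 8.0
position: [0.5001, 0.0893, -0.0237]
ee_rot: [0.0, 0.174, 0.985, 0.0]
contact_force: [0.2, 0.1, 3.3]
width: 0.0614
gripper_force: 39.4
```

Gripped at 61.4 mm with 39 N. Lifting.

{"api": "servo_tool", "payload": {"increments": [[0, 0, -2, 0, 0, 0, 1], [0, 0, -4, 0, 0, 0, 1], [0, 0, -4, 0, 0, 0, 1], [0, 0, -4, 0, 0, 0, 1], [0, 0, -3.5, 0, 0, 0, 1]]}}

```text
clock: 8.5
position: [0.4995, 0.0893, 0.1527]
ee_rot: [0.0, 0.174, 0.985, 0.0]
contact_force: [0.3, -1.1, -1.1]
width: 0.0617
gripper_force: 38.9
```

{"api": "servo_tool", "payload": {"increments": [[0, 0, 0, 0, 0, -5, 1], [0, 0, 0, 0, 0, -6, 1], [0, 0, 0, 0, 0, -6, 1], [0, 0, 0, 0, 0, -6, 1], [0, 0, 0, 0, 0, -6.3, 1]]}}

```text
clock: 9.0
position: [0.4991, 0.0893, 0.1505]
ee_rot: [-0.001, -0.083, 0.997, 0.0]
contact_force: [-0.2, 0.3, -0.9]
width: 0.0616
gripper_force: 39.0
```

{"api": "servo_tool", "payload": {"increments": [[0.6, -1.7, 0, 0, 0, 0, 1], [1.2, -3.4, 0, 0, 0, 0, 1], [1.2, -3.4, 0, 0, 0, 0, 1], [1.2, -3.4, 0, 0, 0, 0, 1], [1.2, -3.4, 0, 0, 0, 0, 1]]}}

```text
clock: 9.5
position: [0.4703, -0.0715, 0.1505]
ee_rot: [-0.0, -0.081, 0.997, 0.0]
contact_force: [1.2, -0.1, -0.6]
width: 0.0621
gripper_force: 39.0
```

{"api": "servo_tool", "payload": {"increments": [[1.2, -3.4, 0, 0, 0, 0, 1], [1.2, -3.4, 0, 0, 0, 0, 1], [1.2, -3.4, 0, 0, 0, 0, 1], [1.2, -3.4, 0, 0, 0, 0, 1], [1.2, -3.4, 0, 0, 0, 0, 1]]}}

```text
clock: 10.0
position: [0.4386, -0.249, 0.1505]
ee_rot: [-0.0, -0.081, 0.997, 0.0]
contact_force: [1.0, 0.5, -0.9]
width: 0.0614
gripper_force: 39.0
```

{"api": "servo_tool", "payload": {"increments": [[0.6, -2, 0, 0, 0, 0, 1], [0, 0, 0, 0, 0, 0, 1], [0, 0, 0, 0, 0, 0, 1], [0, 0, 0, 0, 0, 0, 1], [0, 0, 0, 0, 0, 0, 1]]}}

```text
clock: 10.5
position: [0.4367, -0.2673, 0.1508]
ee_rot: [-0.0, -0.082, 0.997, 0.0]
contact_force: [0.2, 0.2, -1.4]
width: 0.0612
gripper_force: 38.9
```

```bash
python3 - <<'E'
from h import *
s=manip.get_state();print(s["clock"],s["position"],s["ee_rot"],s["width"],s["qpos"])
cw=optics.get_calibration("wrist");a=optics.get_image("wrist");b=optics.get_image("scene");t=optics.get_image("top")
m=np.zeros((600,800,3),np.uint8)
m[:300,:400]=cv2.resize(a,(400,300)); m[300:,:400]=cv2.resize(t[190:280,370:490],(400,300));m[:,400:]=cv2.resize(b[150:270,110:190],(400,600))
save("pics/m4.png",m)
E
```

```text
10.5 [ 0.43673657 -0.2673492   0.15084718] [-1.25745005e-04 -8.18432323e-02  9.96645124e-01  4.07920296e-04] 0.06118155361233599 [-6.85566065e-01  2.25882173e-01  1.73462712e+00  4.45799156e-04
  1.18183085e+00 -2.42040138e+00]
```

View pics/m4.png

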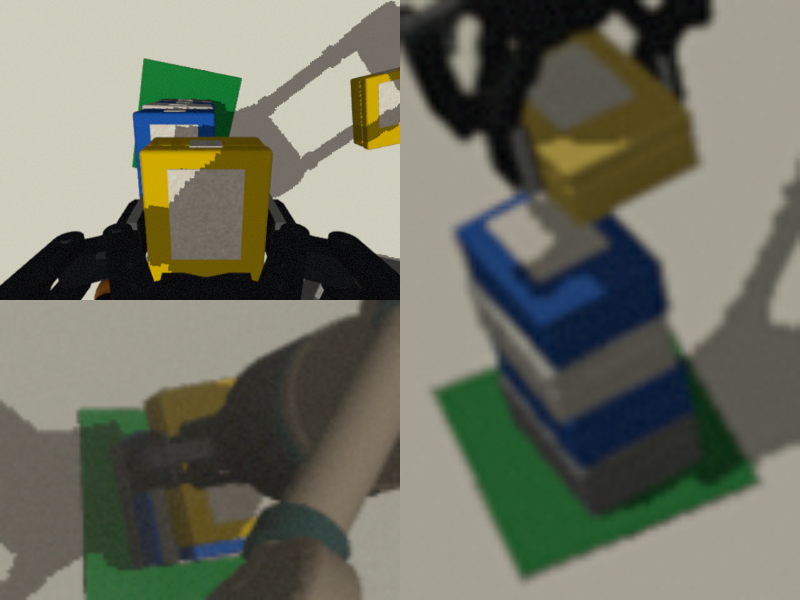

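The held box sits level and its edges look parallel to the pile. Wrist corners: pile top (189,158) and (298,157), held box (197,210) and (378,210). I'll turn those into a relative offset.

```bash
python3 - <<'E'
from h import *
c=optics.get_calibration("wrist")
A=[onz(c,p,.131)[:2] for p in((189,158),(298,157))]
B=[onz(c,p,.2065)[:2] for p in((197,210),(378,210))]
for n,X in(("pile",A),("held",B)): print(n,np.round(X,4),"mid",np.mean(X,0).round(4),"len",np.linalg.norm(X[0]-X[1]).round(4),"yaw",np.degrees(np.arctan2(X[0][1]-X[1][1],X[0][0]-X[1][0]))-90)
print("diff",(np.mean(A,0)-np.mean(B,0)).round(4))
E
```

```text
pile [[ 0.3951 -0.3289]
 [ 0.3851 -0.2719]] mid [ 0.3901 -0.3004] len 0.0579 yaw -169.99253650289896
held [[ 0.3984 -0.3052]
 [ 0.3887 -0.2469]] mid [ 0.3935 -0.276 ] len 0.059 yaw -170.5875941230407
diff [-0.0034 -0.0243]
```

{"api": "servo_tool", "payload": {"increments": [[0.4, -1.2, 0, 0, 0, 0, 1], [0.3, -1.2, 0, 0, 0, 0, 1], [0, 0, 1.2, 0, 0, 0, 1], [0, 0, 1.2, 0, 0, 0, 1], [0, 0, 1, 0, 0, 0, 1]]}}

```text
clock: 11.15
position: [0.4329, -0.2929, 0.1151]
ee_rot: [-0.001, -0.081, 0.997, 0.001]
contact_force: [-0.4, -0.5, -1.0]
width: 0.0617
gripper_force: 39.0
```

{"api": "servo_tool", "payload": {"increments": [[0, 0, 0.3, 0, 0, 0, 1], [0, 0, 0.2, 0, 0, 0, 1], [0, 0, 0.1, 0, 0, 0, 1], [0, 0, 0, 0, 0, 0, 1], [0, 0, 0, 0, 0, 0, 1]]}}

```text
clock: 11.65
position: [0.434, -0.2936, 0.1114]
ee_rot: [0.0, -0.081, 0.997, -0.0]
contact_force: [0.1, 0.3, -0.1]
width: 0.0613
gripper_force: 39.0
```

{"api": "servo_tool", "payload": {"increments": [[0, 0, 0.1, 0, 0, 0, 1], [0, 0, 0.1, 0, 0, 0, 1], [0, 0, 0.1, 0, 0, 0, 1], [0, 0, 0, 0, 0, 0, 1], [0, 0, 0, 0, 0, 0, 1]]}}

```text
clock: 12.15
position: [0.4337, -0.2934, 0.1079]
ee_rot: [-0.0, -0.081, 0.997, 0.0]
contact_force: [0.4, 0.7, -1.6]
width: 0.0612
gripper_force: 39.0
```

{"api": "servo_tool", "payload": {"increments": [[0, 0, 0.05, 0, 0, 0, 1], [0, 0, 0, 0, 0, 0, 1], [0, 0, 0, 0, 0, 0, 1], [0, 0, 0, 0, 0, 0, 1], [0, 0, 0, 0, 0, 0, 1]]}}

```text
clock: 12.65
position: [0.4337, -0.2935, 0.1075]
ee_rot: [0.0, -0.081, 0.997, 0.0]
contact_force: [0.4, -0.7, -1.4]
width: 0.0615
gripper_force: 39.0
```

{"api": "servo_tool", "payload": {"increments": [[0, 0, 0.05, 0, 0, 0, 1], [0, 0, 0, 0, 0, 0, 1], [0, 0, 0.05, 0, 0, 0, 1], [0, 0, 0, 0, 0, 0, 1], [0, 0, 0, 0, 0, 0, 1]]}}

```text
clock: 13.15
position: [0.4338, -0.2935, 0.1073]
ee_rot: [0.0, -0.081, 0.997, -0.0]
contact_force: [-0.9, 0.7, 5.7]
width: 0.0612
gripper_force: 39.9
```

Contact at 5.7 N. I'll release gently in steps, then go up.

{"api": "servo_tool", "payload": {"increments": [[0, 0, -0.03, 0, 0, 0, 0.3], [0, 0, 0, 0, 0, 0, 0], [0, 0, 0, 0, 0, 0, -0.4], [0, 0, 0, 0, 0, 0, -0.8], [0, 0, 0, 0, 0, 0, -1]], "squeeze": 20}}

```text
clock: 13.65
position: [0.4338, -0.2935, 0.1065]
ee_rot: [0.0, -0.081, 0.997, 0.0]
contact_force: [1.2, -0.1, 0.5]
width: 0.0855
gripper_force: 0.0
```

{"api": "servo_tool", "payload": {"increments": [[0, 0, 0, 0, 0, 0, -1], [0, 0, 0, 0, 0, 0, -1], [0, 0, 0, 0, 0, 0, -1], [0, 0, -0.5, 0, 0, 0, -1], [0, 0, -1, 0, 0, 0, -1]]}}

```text
clock: 14.15
position: [0.4333, -0.2931, 0.1216]
ee_rot: [-0.001, -0.081, 0.997, 0.001]
contact_force: [0.2, -0.4, -0.4]
width: 0.0857
gripper_force: 0.0
```

{"api": "servo_tool", "payload": {"increments": [[0, 0, -3, 0, 0, 0, -1], [0, 0, -3, 0, 0, 0, -1], [0, 0, -3, 0, 0, 0, -1], [0, 0, -3, 0, 0, 0, -1], [0, 0, 0, 0, 0, 0, -1]]}}

```text
clock: 14.65
position: [0.436, -0.2954, 0.2474]
ee_rot: [0.004, -0.081, 0.997, -0.004]
contact_force: [-0.3, 0.1, -0.6]
width: 0.0853
gripper_force: 0.0
```

Box released. I'll take a quick check of the stack while moving to the pan, with the tool turned so the pull runs along tool +x.

{"api": "servo_tool", "payload": {"increments": [[0, 0, 0, 0, 0, 6.4, 0], [0, 1.6, 0, 0, 0, 6.4, 0], [-1.4, 3.3, 0, 0, 0, 0, 0], [-1.4, 3.3, 0, 0, 0, 0, 0], [-1.4, 3.3, 0, 0, 0, 0, 0]]}}

```text
clock: 15.15
position: [0.481, -0.1801, 0.2418]
ee_rot: [0.0, 0.031, 1.0, 0.0]
contact_force: [-0.2, 0.5, 0.3]
width: 0.0425
gripper_force: 0.0
```

{"api": "servo_tool", "payload": {"increments": [[-1.4, 3.3, 0, 0, 0, 0, 0], [-1.4, 3.3, 0, 0, 0, 0, 0], [-1.4, 3.3, 0, 0, 0, 0, 0], [-1.4, 3.3, 0, 0, 0, 0, 0], [-1.4, 3.3, 0, 0, 0, 0, 0]]}}

```text
clock: 15.65
position: [0.561, -0.0194, 0.2418]
ee_rot: [-0.0, 0.03, 1.0, -0.0]
contact_force: [0.3, -0.5, -0.2]
width: 0.0427
gripper_force: 0.0
```

{"api": "servo_tool", "payload": {"increments": [[-1.4, 3.3, 2, 0, 0, 0, 0], [0, 0, 3, 0, 0, 0, 0], [0, 0, 3, 0, 0, 0, 0], [0, 0, 0, 0, 0, 0, 0], [0, 0, 0, 0, 0, 0, 0]]}}

```text
clock: 16.15
position: [0.5767, 0.0113, 0.1619]
ee_rot: [-0.0, 0.03, 1.0, 0.0]
contact_force: [-0.1, -0.5, 1.0]
width: 0.0428
gripper_force: 0.0
```

```bash
python3 - <<'E'
from h import *
s=manip.get_state();print(s["clock"],s["position"],s["ee_rot"],s["width"])
c=optics.get_calibration("wrist");a=optics.get_image("wrist");b=optics.get_image("scene")
np.save("w5.npy",a)
m=np.zeros((600,800,3),np.uint8)
m[:390,:520]=cv2.resize(a,(520,390)); m[:420,520:]=cv2.resize(b[150:270,110:190],(280,420))
m[390:600,:280]=cv2.resize(b[170:290,220:380],(280,210))
save("pics/m5.png",m)
E
```

```text
16.15 [0.57665932 0.01127498 0.16191819] [-4.04295593e-04  3.04421327e-02  9.99536448e-01  5.37122412e-05] 0.04283031764183333
```

View pics/m5.png

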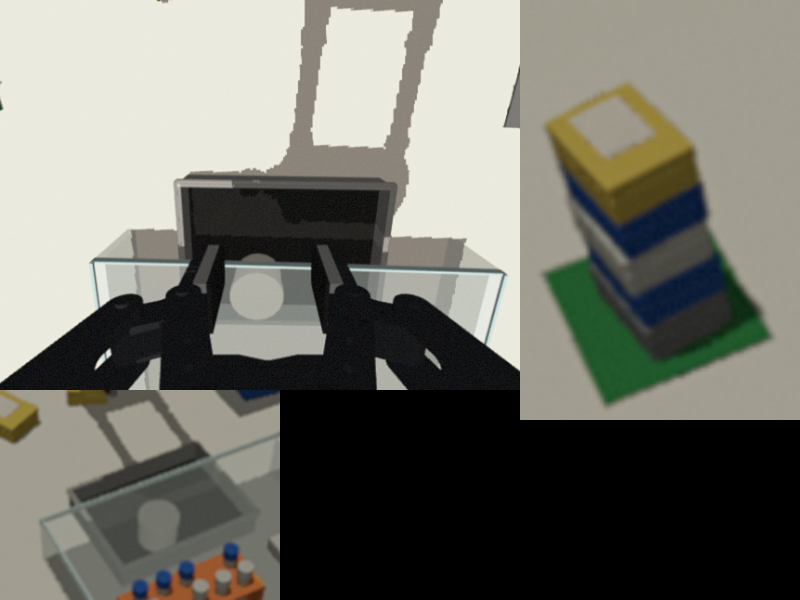

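The yellow box sits squarely on the four-box pile. Wrist pixels: pan front rim from (188,195) to (428,199), inner front wall near row 205, roof front edge from (99,282) to (544,293).

```bash
python3 - <<'E'
from h import *
c=optics.get_calibration("wrist")
for n,p,z in(("rimL",(188.5,194),.04),("rimR",(427.5,199),.04),("innerL",(205,204),.04),("innerR",(414,207),.04),("roofL",(99,282),.076),("roofR",(544,293),.076),("pot",(277,319),.057)): print(n,onz(c,p,z).round(4))
E
```

```text
rimL [ 0.5662 -0.0749  0.04  ]
rimR [0.5831 0.13   0.04  ]
innerL [ 0.5759 -0.062   0.04  ]
innerR [0.5896 0.1188 0.04  ]
roofL [ 0.6265 -0.146   0.076 ]
roofR [0.6578 0.2131 0.076 ]
pot [ 0.683  -0.0064  0.057 ]
```

{"api": "servo_tool", "payload": {"increments": [[-1.1, 0.6, 2, 0, 0, 1, 0], [-1.0, 0.6, 4, 0, 0, 0, 0], [0, 0, 4, 0, 0, 0, 0], [0, 0, 2.5, 0, 0, 0, 0], [0, 0, 0.5, 0, 0, 0, 0]]}}

```text
clock: 16.75
position: [0.5974, 0.0216, 0.0303]
ee_rot: [-0.002, 0.039, 0.999, 0.0]
contact_force: [0.2, -0.3, -0.2]
width: 0.0426
gripper_force: 0.0
```

{"api": "servo_tool", "payload": {"increments": [[0, 0, 0.5, 0, 0, 0, 0], [0, 0, 0.5, 0, 0, 0, 0], [0, 0, 0.5, 0, 0, 0, 0], [0, 0, 0, 0, 0, 0, 0], [0, 0, 0, 0, 0, 0, 0]]}}

```text
clock: 17.25
position: [0.599, 0.0218, 0.0175]
ee_rot: [0.001, 0.039, 0.999, 0.0]
contact_force: [0.6, 0.4, -0.1]
width: 0.0428
gripper_force: 0.0
```

{"api": "servo_tool", "payload": {"increments": [[0, 0, 0.4, 0, 0, 0, 0], [0, 0, 0.4, 0, 0, 0, 0], [0, 0, 0.4, 0, 0, 0, 0], [0, 0, 0, 0, 0, 0, 0], [0, 0, 0, 0, 0, 0, 0]]}}

```text
clock: 17.75
position: [0.5984, 0.0218, 0.0045]
ee_rot: [-0.0, 0.039, 0.999, 0.0]
contact_force: [0.4, -0.1, 0.4]
width: 0.0428
gripper_force: 0.0
```

{"api": "servo_tool", "payload": {"increments": [[0, 0, 0.4, 0, 0, 0, 0], [0, 0, 0.4, 0, 0, 0, 0], [0, 0, 0.2, 0, 0, 0, 0], [0, 0, 0, 0, 0, 0, 0], [0, 0, 0, 0, 0, 0, 0]]}}

```text
clock: 18.25
position: [0.5986, 0.0218, -0.0053]
ee_rot: [-0.0, 0.039, 0.999, 0.0]
contact_force: [-0.4, -0.6, 0.4]
width: 0.0427
gripper_force: 0.0
```

{"api": "servo_tool", "payload": {"increments": [[0.4, 0, 0, 0, 0, 0, 0], [0.4, 0, 0, 0, 0, 0, 0], [0.4, 0, 0, 0, 0, 0, 0], [0.4, 0, 0, 0, 0, 0, 0], [0.4, 0, 0, 0, 0, 0, 0]]}}

```text
clock: 18.75
position: [0.5794, 0.0233, -0.0049]
ee_rot: [0.001, 0.039, 0.999, -0.0]
contact_force: [3.0, -0.7, -1.7]
width: 0.0428
gripper_force: 1.6
```

```bash
python3 - <<'E'
from h import *
s=manip.get_state();print(s["position"],s["contact_force"],s["moment"])
c=optics.get_calibration("wrist");a=optics.get_image("wrist");s=optics.get_image("scene")
for cam in("wrist","scene"):
  for l in("pan","pot"):
    for d in finder.silhouettes(l,cam)[:1]: print(cam,l,d["p"],d["box"])
E
```

```text
[ 0.57941583  0.02329743 -0.00494012] [ 3.03986637 -0.66978318 -1.69352987] [-0.06871282 -0.54473049 -0.07634004]
wrist pan 0.75 [292.1, 326.9, 535.9, 178.2]
scene pan 0.64 [299.1, 215.9, 82.1, 41.0]
```

3 N of pull means the wall is hooked. Continuing steadily.

{"api": "servo_tool", "payload": {"increments": [[0.5, 0, 0, 0, 0, 0, 0], [0.5, 0, 0, 0, 0, 0, 0], [0.5, 0, 0, 0, 0, 0, 0], [0.5, 0, 0, 0, 0, 0, 0], [0.5, 0, 0, 0, 0, 0, 0]]}}

```text
clock: 19.55
position: [0.5537, 0.0253, -0.005]
ee_rot: [0.001, 0.039, 0.999, 0.0]
contact_force: [5.3, -0.8, -0.3]
width: 0.0429
gripper_force: 2.2
```

{"api": "servo_tool", "payload": {"increments": [[0.5, 0, 0, 0, 0, 0, 0], [0.5, 0, 0, 0, 0, 0, 0], [0.5, 0, 0, 0, 0, 0, 0], [0.5, 0, 0, 0, 0, 0, 0], [0.5, 0, 0, 0, 0, 0, 0]]}}

```text
clock: 20.05
position: [0.5288, 0.0273, -0.005]
ee_rot: [0.0, 0.039, 0.999, 0.0]
contact_force: [4.8, -0.8, 1.5]
width: 0.0425
gripper_force: 2.5
```

{"api": "servo_tool", "payload": {"increments": [[0.5, 0, 0, 0, 0, 0, 0], [0.5, 0, 0, 0, 0, 0, 0], [0.5, 0, 0, 0, 0, 0, 0], [0.5, 0, 0, 0, 0, 0, 0], [0.5, 0, 0, 0, 0, 0, 0]]}}

```text
clock: 20.55
position: [0.5038, 0.0293, -0.005]
ee_rot: [0.0, 0.039, 0.999, 0.0]
contact_force: [4.2, -0.2, 0.9]
width: 0.0428
gripper_force: 2.5
```

```bash
python3 - <<'E'
from h import *
s=manip.get_state();print(s["position"],s["contact_force"])
optics.get_image("scene");c=optics.get_calibration("scene")
for l,z in(("pan_rear_left",.02),("pan_rear_right",.02),("pot",.012),("pan",0)):
  for d in finder.tip_of(l,"scene")[:2]: print(l,d["p"],d["at"],onz(c,d["at"],z).round(3))
E
```

```text
[ 0.50384463  0.02926748 -0.00503481] [ 4.20988745 -0.1857372   0.94246664]
pot 0.8 [288.7, 232.3] [ 0.598 -0.01   0.012]
pan 0.66 [295.8, 221.5] [0.567 0.031 0.   ]
```

{"api": "servo_tool", "payload": {"increments": [[0.5, 0, 0, 0, 0, 0, 0], [0.5, 0, 0, 0, 0, 0, 0], [0.5, 0, 0, 0, 0, 0, 0], [0.5, 0, 0, 0, 0, 0, 0], [0.5, 0, 0, 0, 0, 0, 0]]}}

```text
clock: 21.3
position: [0.4782, 0.0313, -0.0053]
ee_rot: [-0.0, 0.039, 0.999, 0.0]
contact_force: [3.6, -0.5, -0.8]
width: 0.0428
gripper_force: 1.9
```

{"api": "servo_tool", "payload": {"increments": [[0.5, 0, 0, 0, 0, 0, 0], [0.5, 0, 0, 0, 0, 0, 0], [0.5, 0, 0, 0, 0, 0, 0], [0.3, 0, 0, 0, 0, 0, 0], [0, 0, 0, 0, 0, 0, 0]]}}

```text
clock: 21.8
position: [0.4594, 0.0328, -0.0054]
ee_rot: [-0.001, 0.039, 0.999, 0.0]
contact_force: [0.6, 0.8, 0.4]
width: 0.0423
gripper_force: 0.4
```

```bash
python3 - <<'E'
from h import *
s=manip.get_state();print(s["position"],s["contact_force"])
im=optics.get_image("scene");c=optics.get_calibration("scene")
for l,z in(("pan_rear_left",.02),("pan_rear_right",.02),("pot",.012),("pan",0),("riser",0),("box_center",.147)):
  for d in finder.tip_of(l,"scene")[:2]: print(l,d["p"],d["at"],onz(c,d["at"],z).round(3))
optics.get_image("top");c=optics.get_calibration("top")
for l,z in(("pan_rear_left",.02),("pan_rear_right",.02),("pan",0)):
  for d in finder.tip_of(l,"top")[:2]: print("top",l,d["p"],d["at"],onz(c,d["at"],z).round(3))
E
```

```text
[ 0.45941032  0.03275667 -0.00535258] [0.55008537 0.80281623 0.43010303]
pan_rear_left 0.96 [337.0, 214.0] [0.616 0.12  0.02 ]
pan_rear_right 0.89 [258.9, 238.8] [ 0.585 -0.084  0.02 ]
pan_rear_right 0.68 [361.2, 162.8] [0.489 0.299 0.02 ]
pot 0.78 [279.2, 217.5] [ 0.544 -0.002  0.012]
pot 0.39 [339.2, 216.3] [0.619 0.125 0.012]
pan 0.78 [287.6, 209.5] [0.521 0.037 0.   ]
pan 0.72 [415.1, 202.0] [0.673 0.334 0.   ]
riser 0.83 [314.0, 242.8] [0.649 0.029 0.   ]
box_center 0.96 [223.9, 183.9] [ 0.506 -0.123  0.147]
box_center 0.83 [138.1, 194.7] [ 0.437 -0.298  0.147]
top pan_rear_left 0.57 [225.5, 175.1] [0.605 0.14  0.02 ]
top pan_rear_left 0.56 [419.3, 252.3] [ 0.425 -0.288  0.02 ]
top pan_rear_right 0.66 [323.7, 178.0] [ 0.595 -0.083  0.02 ]
```

The rear corners are at x of about 0.585–0.616, against a roof edge of about 0.62–0.635 at those y, so the pan is clear by roughly 18 mm or more. Unhooking and lifting away.

{"api": "servo_tool", "payload": {"increments": [[-0.4, 0, 0, 0, 0, 0, 0], [-0.4, 0, 0, 0, 0, 0, 0], [0, 0, -1, 0, 0, 0, 0], [0, 0, -2, 0, 0, 0, 0], [0, 0, -3, 0, 0, 0, 0]]}}

```text
clock: 22.85
position: [0.4677, 0.0321, 0.0549]
ee_rot: [-0.002, 0.039, 0.999, 0.0]
contact_force: [0.4, -0.2, -0.3]
width: 0.0429
gripper_force: 0.0
```

{"api": "servo_tool", "payload": {"increments": [[0, 0, -4, 0, 0, 0, 0], [0, 0, -4, 0, 0, 0, 0], [4, 0, -4, 0, 0, 0, 0], [4, 0, -4, 0, 0, 0, 0], [4, 0, -1, 0, 0, 0, 0]]}}

```text
clock: 23.35
position: [0.36, 0.0405, 0.2196]
ee_rot: [0.004, 0.039, 0.999, -0.0]
contact_force: [-0.5, -0.6, 1.2]
width: 0.0427
gripper_force: 0.0
```

{"api": "servo_tool", "payload": {"increments": [[2, 2, 0, 0, 0, 0, 0], [0, 4, 0, 0, 0, 0, 0], [0, 4, 0, 0, 0, 0, 0], [0, 4, 0, 0, 0, 0, 0], [0, 0, 0, 0, 0, 0, 0]]}}

```text
clock: 23.85
position: [0.3496, 0.1858, 0.2164]
ee_rot: [0.001, 0.036, 0.999, 0.002]
contact_force: [0.4, -0.6, 0.0]
width: 0.0429
gripper_force: 0.0
```

```bash
python3 - <<'E'
from h import *
s=manip.get_state();print(s["clock"],s["position"],s["contact_force"])
b=optics.get_image("scene");t=optics.get_image("top")
m=np.zeros((600,800,3),np.uint8)
m[:300,:400]=cv2.resize(b,(400,300)); m[300:,:400]=cv2.resize(b[160:280,200:360],(400,300));m[:300,400:]=cv2.resize(t,(400,300));m[300:,400:]=cv2.resize(t[110:230,190:350],(400,300))
save("pics/m6.png",np.clip(m*1.3,0,255).astype(np.uint8))
E
```

```text
23.85 [0.34963496 0.18582185 0.2163824 ] [ 0.39200354 -0.61715258  0.00958845]
```

View pics/m6.png

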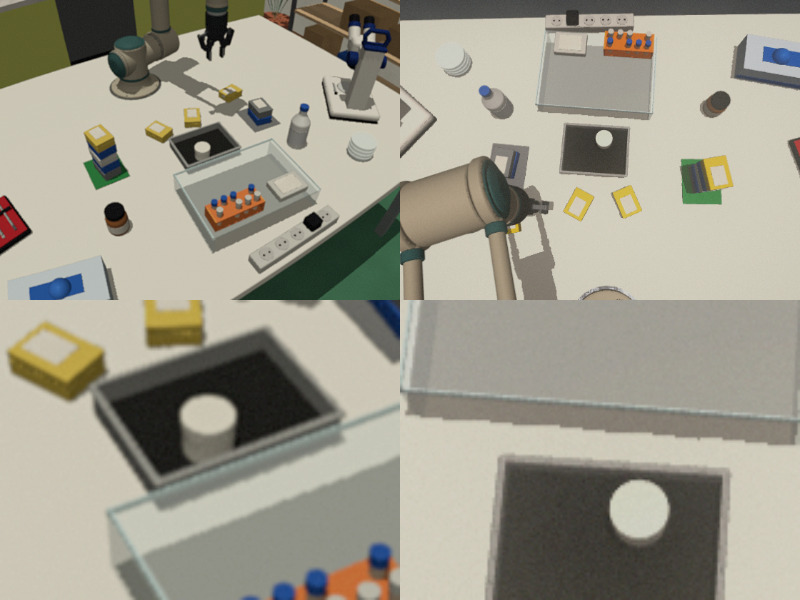

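The pan is wholly clear of the roof with the pot upright in it: in the top crop its rear rim is at row ~460 and the roof edge at row ~400. The yellow box is square on the green-mat pile, the bystanders haven't moved, and the arm is free. Handing in.

```bash
python3 -c "
from rig import manip
print(manip.sign_off())"
```

```text
the job is handed in; nothing more can be done
None
```

Job handed in at about 24 s: the slide box sits squarely on the green-mat pile, and the pan is wholly clear of the shelf (by roughly 18 mm or more) with the pot standing in it; the first grip closed on nothing, just above the box, and the second held.

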